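Brace the loose push-button station and press its green button

TASK

Bring the loose push-button station with the green button under the rack's shelf, so that its tall back end sits flat, square and centred against the black rubber stop without ramming it. Then press the green button all the way down at a slant from the front, bracing the station against the stop, hold it down for about a second, let go, and leave the station standing there. Leave the red-button station, the multimeter and the yellow emergency-stop box alone.

Things in the scene. Friction and masses are not known exactly. Their poses are not given: they have to be found in the camera images.
- station_green: Loose white station to use, about 0.35 kg, 150 mm long (x) by 56 mm wide (y). Origin: centre of its underside; x points to its tall back end, z up. Front, x -75 to +13 mm: low flat grip 28 mm high with upright sides. From x +13 mm the head rises at 33 degrees to 68 mm at the upright back face (x +75). It stands on slippery 3 mm feet (friction about 0.15): pressed unbraced, it slides away.
- station_green_grip (a point): Point in the grip of the green station where it is best taken, from above across its 56 mm width: x -38 mm, on the middle line, 22 mm above the bench.
- station_green_back (a point): Middle of the green station's upright back face, 15 mm above the bench (x +75, y 0 in the station's frame); this face goes against the stop.
- green_button_top (a point): Centre of the top of the green button, a cylinder 30 mm across that stands 10 mm out of a black collar 42 mm across. In the station's frame it lies at x +37, y 0, z +60 mm when not pressed. z points out of the button along its axis, leaning 33 degrees from vertical toward the station's front (-x).
- green_button (a joint): Travel of the green button in m, 0 released to 0.006 fully down; a spring pushes back with about 2.7 N at the start and 9 N at the bottom, then it is solid. It springs back when let go.
- stop: Black rubber stop block, 100 mm wide, 70 mm high, fixed at the foot of the aluminium rack. Origin: at bench level, in the middle of the face that takes the station; x points into the stop (away from the robot, the way the station is pushed home), y along the face, z up.
- shelf_edge (a point): Middle of the front lower edge of the rack's fixed shelf, 50 mm in front of the stop's face, 120 mm above the bench; same axes as the stop. Shelf 200 mm wide, 8 mm thick, with modules on it to 225 mm high from 80 mm behind the edge. With the station home the button top lies 12 mm behind this edge and 60 mm below, so it is reached only with the tool slanted, about 30 degrees, from the front.
- station_red: Bystander: a station of the same shape and size with a red button. Origin: centre of its underside, x toward its tall back end.
- multimeter: Bystander: yellow and black multimeter lying on the bench, 80 (x) by 150 (y) by 36 mm, with a dial to 46 mm. Origin: centre of its underside.
- estop_box: Bystander: yellow box 75 x 75 x 60 mm with a red mushroom button on top, 90 mm high in all. Origin: centre of its underside.
Mind the look-alikes: they are no part of the job. What is shaped like the station_green but orange, purple or turquoise is not meant.

How it is judged:
By the outcome, as a careful person would: the job done as asked, in the order asked, and still so for the second after the job is handed in, with the robot touching nothing.
It also fails if it takes over 51 s, if anything falls off the work surface, if the arm or the gripper's body presses on something with over 40 N, if the wrist force passes 120 N, or if a joint passes its speed limit or range.

ROBOT

A 6-joint arm with a two-finger parallel gripper is mounted at the origin on the work surface. World frame = base frame: x ahead of the robot, y to its left, z up, the work surface at z = 0. Lengths are in m, angles in rad, forces in N, time in s.
With the tool pointing down it reaches from about 0.275 to 0.725 m from the base axis. Payload 15.9 kg.
Tool frame: the origin (TCP) lies between the finger pads; the fingertips stand 19 mm ahead of it and the grasp point (between the pads) is the TCP; z points along the fingers, y is the line along which they close (so a half turn about z gives the same grasp; the last joint's range is limited). The gripper opens to 85 mm and grips with 20 to 120 N. Pads are 22 mm wide; open, the fingers measure 114 mm over their backs; the gripper's body (76 mm by 85 mm) begins 54 mm behind the grasp point. The pads swing forward as they close: fully open they stand 13 mm farther back than shut.
Start: joints at [-1.145, 0.213, -0.034, 1.323, 0, 1.571], TCP at [0.207, -0.455, 0.25] pointing down, gripper open.
Joint ranges: [-2.98, 2.98], [-0.74, 1.72], [-1.14, 1.35], [-2.1, 2.04], [-1.57, 1.44], [-3.14, 3.14]. Speed limits (rad/s): [1.89, 1.89, 2.39, 2.57, 3.14, 3.14].

INTERFACE

Orientations are given as a rotation vector (axis times angle).
In Python, from cell import manip gives the robot as it stands. The module is installed in compiled form; this text tells all that it offers.
- The arm moves only by the tool step_arm, never from a script. Its argument "rows" is a list of rows, each a list of 5 numbers: the opening, from 0 (shut) to 1 (fully open), then the shift along the tool's x, y, z in mm, then the turn about the tool's z in rad. In form: [[fingers, dx, dy, dz, turn], ...]. A call has 1 to 8 rows; each row is the pose to reach, as a shift and turn from the pose commanded when the call began, along the tool's axes at that moment; what a row does not reach only later rows make up. A row lasts 1/8 s, in which the tool goes at most 62.5 mm and 10.7 degrees, less where a joint would pass 70% of its speed; a pose out of reach is approached as far as the arm can. A call with a gripper value outside its range is refused whole. The fingers move at their own pace and stop on an object; the grip force is fixed at half the most. Time passes only in rows, so rows that repeat a pose let the fingers close. It gives the time, the measured TCP pose, the force, the opening and the grip force at its end, in the units of the state.
- manip.sense(): the state, without advancing time (a new reading comes with each control period).
- manip.capture(name): name is "side" or "top" or "wrist"; returns a dict with "image" (400x640x3 uint8, red, green, blue), "mtx" (3x3 intrinsics, pixels), "dist" ([k1, k2, p1, p2, k3] as OpenCV has them; the pictures are not rectified), "rvec" (rotation vector, rad) and "tvec" (3), from world to camera coordinates, as OpenCV has them; the wrist camera has in their place "tool_from_camera" (4x4, takes a point from camera to tool coordinates, whose origin is the TCP and whose axes are the flange's). Camera axes: x right, y down, z forward; pixel columns grow to the right and rows downward; lengths in m; the calibration is good to about 2 mm. A picture is of the moment at which its call begins: read the wrist's pose just before it. There is no depth.
- manip.hand_in(): hands the job in; it is judged then, once.
The state is a dict: "time": time; "joint_pos": joint angles; "joint_vel": joint speeds; "joint_torque": joint torques, N m; "tcp_pos": TCP position; "eef_rot": TCP orientation; "wrist_force": force on the tool from outside, world axes, zero at the start; "wrist_torque": the same for the moment, N m; "opening": opening from 0.0 (shut) to 1.0 (fully open); "grip_force": force on a finger pad.
Only numpy, scipy, OpenCV 4.12 (cv2) and the standard library are available. Lean on these libraries where they do the work, as an engineer would, in place of code of your own. Each camera call takes 0.05 s, during which the arm holds its last target. There are 200 camera calls.

## Working session

There is one attempt and no reset: what is moved stays moved. The work goes in short steps, Python scripts to look and compute and a tool call to move; the robot and the scene stay as the last step left them, time stands still between calls to the robot, and variables do not carry over. Pictures are saved under pics/ and viewed, at most 10 in all, crops included, and the job is handed in when it is done.

Besides the shell and the picture viewer there is one more tool, called after "Request:" by a JSON object that holds its "op" and its "data", one argument or row to a line. step_arm: Moves the arm, as the interface text tells. Its arguments: {"type":"object","properties":{"rows":{"type":"array","items":{"type":"array","items":{"type":"number"}}}},"required":["rows"]}

```bash
mkdir -p pics; cat > h.py <<'E'
import numpy as np, cv2
from cell import manip
def cap(n,f=None):
    s=manip.sense(); c=manip.capture(n)
    if f: cv2.imwrite('pics/'+f,c['image'][:,:,::-1])
    if 'rvec' in c:
        R=cv2.Rodrigues(np.array(c['rvec'],float))[0]; c['R']=R.T; c['o']=-R.T@np.array(c['tvec'],float).ravel()
    else:
        T=np.array(c['tool_from_camera']); Rt=cv2.Rodrigues(np.array(s['eef_rot'],float))[0]
        c['R']=Rt@T[:3,:3]; c['o']=Rt@T[:3,3]+np.array(s['tcp_pos'])
    return c
def ray(c,px):
    p=cv2.undistortPoints(np.array(px,float).reshape(-1,1,2),np.array(c['mtx']),np.array(c['dist'])).reshape(-1,2)
    return (c['R']@np.c_[p,np.ones(len(p))].T).T
def onz(c,px,z):
    d=ray(c,px); return c['o']+d*((z-c['o'][2])/d[:,2])[:,None]
def proj(c,P):
    R=c['R'].T; return cv2.projectPoints(np.array(P,float).reshape(-1,3),cv2.Rodrigues(R)[0],-R@c['o'],np.array(c['mtx']),np.array(c['dist']))[0].reshape(-1,2)
E
python3 - <<'E'
from h import *
for n in('top','side'):
    c=cap(n,n+'0.png'); print(n,c['o'],c['R'][:,2])
s=manip.sense(); print(s)
E
```

```text
top [ 0.4199346  -0.01411468  1.27176767] [ 0.06596832  0.01280589 -0.99773954]
side [0.26227515 0.77796175 0.71466465] [ 0.23507165 -0.76321466 -0.60186768]
{'time': 0.1, 'joint_pos': array([-1.14499375e+00,  2.13310045e-01, -3.49795240e-02,  1.32350166e+00,
        1.36545045e-05,  1.57079362e+00]), 'joint_vel': array([-0.00065895, -0.00030763,  0.00154146,  0.00024239, -0.00192176,
       -0.00155911]), 'joint_torque': array([ 4.86544377e-04, -6.87246537e+01,  4.87804699e+01,  1.23153155e-02,
        8.45838940e-05,  1.18288415e-05]), 'tcp_pos': array([ 0.2064123 , -0.45509345,  0.24987077]), 'eef_rot': array([-3.06970755e+00, -6.63605813e-01,  3.09148633e-04]), 'wrist_force': array([0.66243281, 0.17839013, 0.11463795]), 'wrist_torque': array([-0.0137116 , -0.00230622,  0.042522  ]), 'grip_force': 0.0, 'opening': 0.9988920005442019}
```

View pics/top0.png

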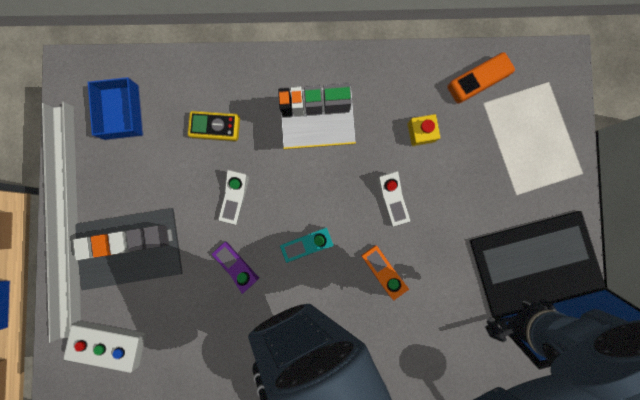

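View pics/side0.png

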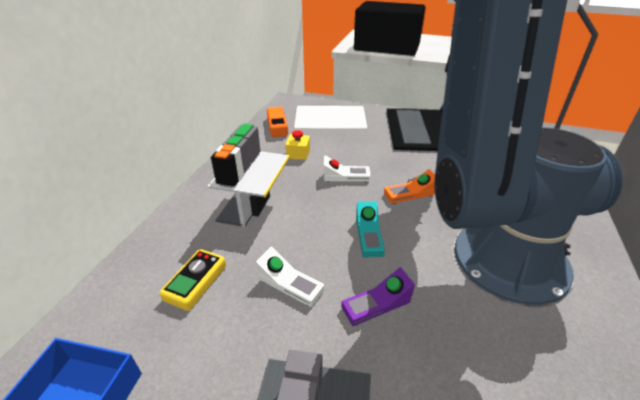

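Top view: white station with green button at (235,184). Look-alikes: purple (242,278), turquoise (320,240), orange (393,285), white with red button (391,186). By the description I choose the white one at (235,184). In the side view its button is at (275,265). The shelf's front edge runs (283,147)–(354,144) in top.

```bash
python3 - <<'E'
from h import *
t=cap('top');s=cap('side')
a=cv2.resize(t['image'][60:230,205:365],None,fx=2.5,fy=2.5,interpolation=cv2.INTER_CUBIC)
b=cv2.resize(s['image'][140:310,195:355],None,fx=2.5,fy=2.5,interpolation=cv2.INTER_CUBIC)
cv2.imwrite('pics/crop1.png',np.hstack([a,b])[:,:,::-1])
def green(im,x0,x1,y0,y1):
    h=cv2.cvtColor(im,cv2.COLOR_RGB2HSV);m=cv2.inRange(h,(40,80,20),(85,255,255));k=np.zeros_like(m);k[y0:y1,x0:x1]=m[y0:y1,x0:x1]
    ys,xs=np.nonzero(k);return xs.mean(),ys.mean(),len(xs)
def tri(pa,pb):
    da=ray(t,[pa])[0];db=ray(s,[pb])[0]
    A=np.c_[da,-db];k=np.linalg.lstsq(A,s['o']-t['o'],rcond=None)[0]
    P=t['o']+k[0]*da;Q=s['o']+k[1]*db;return (P+Q)/2,np.linalg.norm(P-Q)
gt=green(t['image'],220,250,165,230);gs=green(s['image'],255,300,245,290)
print(gt,gs,tri(gt[:2],gs[:2]), onz(t,[gt[:2]],.059))
h=cv2.cvtColor(t['image'],cv2.COLOR_RGB2HSV)
m=cv2.inRange(h,(0,0,150),(180,50,255));k=np.zeros_like(m);k[165:230,212:255]=m[165:230,212:255]
c=max(cv2.findContours(k,0,2)[0],key=cv2.contourArea)
print(cv2.minAreaRect(c)); bp=cv2.boxPoints(cv2.minAreaRect(c));print(bp,onz(t,bp,.028))
# yellow edge of shelf
for n,c,(x0,x1,y0,y1) in(('t',t,(270,365,110,155)),('s',s,(205,295,145,215))):
    h=cv2.cvtColor(c['image'],cv2.COLOR_RGB2HSV);m=cv2.inRange(h,(18,90,90),(35,255,255));k=np.zeros_like(m);k[y0:y1,x0:x1]=m[y0:y1,x0:x1]
    ys,xs=np.nonzero(k);print(n,len(xs),[(xs[i],ys[i]) for i in (xs.argmin(),xs.argmax(),ys.argmin(),ys.argmax())])
    if n=='t':print(onz(c,[(xs.min(),ys[xs.argmin()]),(xs.max(),ys[xs.argmax()])],.128))
E
```

```text
(np.float64(234.4848484848485), np.float64(183.1919191919192), 99) (np.float64(275.07894736842104), np.float64(263.5855263157895), 152) (array([0.54822963, 0.23827178, 0.0546556 ]), np.float64(0.0005377715273705921)) [[0.54751534 0.23728125 0.059     ]]
((232.9308319091797, 197.0765838623047), (20.807086944580078, 52.29120635986328), 10.080597877502441)
[[218.11154 220.9976 ]
 [227.26425 169.51363]
 [247.75012 173.15556]
 [238.59741 224.63954]] [[0.43848149 0.29253035 0.028     ]
 [0.59229372 0.26536463 0.028     ]
 [0.58040845 0.20388048 0.028     ]
 [0.42683939 0.23150589 0.028     ]]
t 168 [(np.int64(283), np.int64(147)), (np.int64(355), np.int64(142)), (np.int64(346), np.int64(142)), (np.int64(283), np.int64(148))]
[[ 0.63879014  0.08856598  0.128     ]
 [ 0.64957732 -0.11040076  0.128     ]]
s 239 [(np.int64(264), np.int64(194)), (np.int64(294), np.int64(145)), (np.int64(285), np.int64(145)), (np.int64(264), np.int64(196))]
```

View pics/crop1.png

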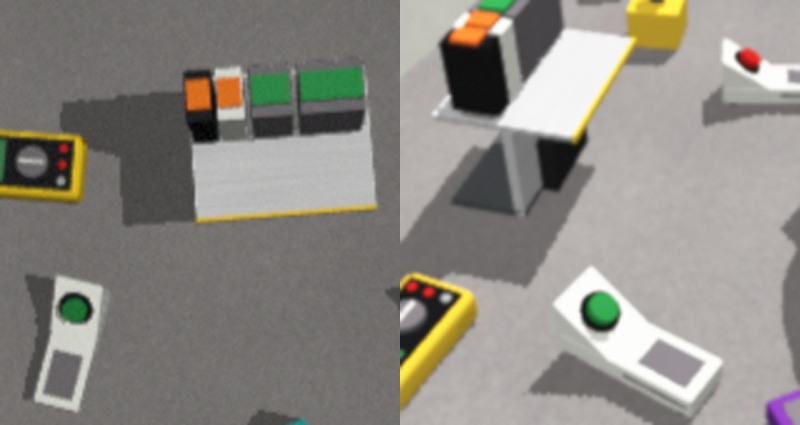

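The crop confirms it: white body, green button, black collar. I go above its grip.

Request:
{"op": "step_arm", "data": {
  "rows": [
    [1,536,-533,30,0.618],
    [1,536,-533,30,0.618],
    [1,536,-533,30,0.618],
    [1,536,-533,30,0.618],
    [1,536,-533,30,0.618],
    [1,536,-533,30,0.618],
    [1,536,-533,30,0.618],
    [1,536,-533,30,0.618]
  ]
}}

```text
time: 1.2
tcp_pos: [0.3714, -0.0446, 0.2314]
eef_rot: [-3.101, 0.222, -0.003]
wrist_force: [-0.3, -0.7, 0.9]
opening: 1.002
grip_force: 0.0
```

Request:
{"op": "step_arm", "data": {
  "rows": [
    [1,57,-300,10,0],
    [1,57,-300,10,0],
    [1,57,-300,10,0],
    [1,57,-300,10,0],
    [1,57,-300,10,0],
    [1,57,-300,10,0],
    [1,57,-300,10,0]
  ]
}}

```text
time: 2.08
tcp_pos: [0.4403, -0.0097, 0.231]
eef_rot: [-3.056, 0.118, -0.001]
wrist_force: [0.1, -0.6, 1.6]
opening: 1.003
grip_force: 0.0
```

```bash
python3 - <<'E'
from h import *
c=cap('wrist','w1.png');s=manip.sense();print(s['tcp_pos'],s['eef_rot'],s['joint_pos'],c['o'],c['R'])
E
```

```text
[ 0.44062176 -0.00960038  0.23101848] [-3.05642482e+00  1.17195310e-01 -1.23283828e-03] [-0.07753269  0.097281   -0.22324677  1.25271945  0.08288932  3.14060862] [ 0.51408584 -0.02478708  0.35563326] [[-0.0760998  -0.9561973  -0.28265799]
 [-0.99372324  0.04941976  0.10035838]
 [-0.08199352  0.28852107 -0.95395632]]
```

View pics/w1.png

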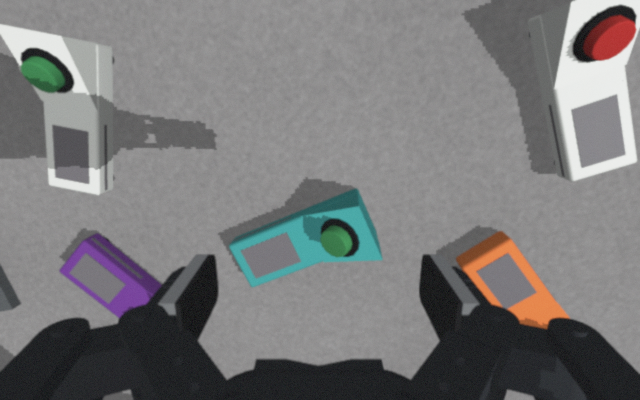

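The last joint reached its limit (q6 = 3.14), which also tilted the tool a little. I turn half a turn the other way for the same grasp. In this picture the green station is at the left (80,110), red at the right (600,80).

Request:
{"op": "step_arm", "data": {
  "rows": [
    [1,0,0,0,-0.18],
    [1,0,0,0,-0.36],
    [1,0,-10,0,-0.54],
    [1,0,-60,0,-0.72],
    [1,0,-110,0,-0.9],
    [1,5,-160,0,-1.08],
    [1,10,-200,0,-1.26],
    [1,10,-230,0,-1.44]
  ]
}}

```text
time: 3.12
tcp_pos: [0.4676, 0.2199, 0.2501]
eef_rot: [-2.384, -1.948, -0.085]
wrist_force: [0.5, -1.0, -0.5]
opening: 1.0
grip_force: 0.0
```

```bash
python3 - <<'E'
from h import *
s=manip.sense();print(s['tcp_pos'],s['eef_rot'],s['joint_pos'],cv2.Rodrigues(s['eef_rot'])[0])
E
```

```text
[0.46761251 0.21990814 0.25012679] [-2.38393063 -1.94817629 -0.08540072] [ 0.39662071  0.21465873 -0.03542652  1.28504517  0.07490702  2.16925355] [[ 0.19899982  0.97999181  0.00388823]
 [ 0.97657294 -0.19863394  0.08276384]
 [ 0.08188022 -0.01267285 -0.9965616 ]]
```

Useful: a tilt forced at a joint limit sticks. I'll undo this one at the opposite limit of the last joint (q6 = −3.14).

Request:
{"op": "step_arm", "data": {
  "rows": [
    [1,0,0,0,-1.49],
    [1,0,0,0,-1.49],
    [1,0,0,0,-1.49],
    [1,0,0,0,-1.49],
    [1,0,0,0,-1.49],
    [1,0,0,0,-1.49],
    [1,0,0,0,-1.49],
    [1,0,0,0,-1.49]
  ]
}}

```text
time: 4.12
tcp_pos: [0.4675, 0.2182, 0.2501]
eef_rot: [-0.44, -3.1, -0.129]
wrist_force: [0.6, -0.2, 0.1]
opening: 1.001
grip_force: 0.0
```

Request:
{"op": "step_arm", "data": {
  "rows": [
    [1,0,0,0,-1.49],
    [1,0,0,0,-1.49],
    [1,0,0,0,-1.49],
    [1,0,0,0,-1.49],
    [1,0,0,0,-1.49],
    [1,0,0,0,-1.49],
    [1,0,0,0,-1.49],
    [1,0,0,0,-1.49]
  ]
}}

```text
time: 5.12
tcp_pos: [0.4675, 0.2181, 0.2501]
eef_rot: [-1.755, 2.543, 0.102]
wrist_force: [0.6, 1.2, -0.2]
opening: 1.0
grip_force: 0.0
```

Request:
{"op": "step_arm", "data": {
  "rows": [
    [1,0,0,0,-1.49],
    [1,0,0,0,-1.49],
    [1,0,0,0,-1.49],
    [1,0,0,0,-1.49],
    [1,0,0,0,-1.49],
    [1,0,0,0,-1.49],
    [1,0,0,0,-1.49],
    [1,0,0,0,-1.49]
  ]
}}

```text
time: 6.12
tcp_pos: [0.4675, 0.2181, 0.2501]
eef_rot: [-2.985, 0.673, 0.022]
wrist_force: [-0.4, -0.4, 0.2]
opening: 1.004
grip_force: 0.0
```

```bash
python3 - <<'E'
from h import *
s=manip.sense();print(s['time'],s['tcp_pos'],s['eef_rot'],s['joint_pos'],cv2.Rodrigues(s['eef_rot'])[0])
E
```

```text
6.125 [0.46747984 0.21814818 0.25009576] [-2.9848997   0.67348     0.02215846] [ 0.39354572  0.21315657 -0.03738692  1.28490749  0.07495047 -2.30289545] [[ 0.90317681 -0.42925164  0.00383094]
 [-0.4280715  -0.89995591  0.08266897]
 [-0.03203811 -0.07630461 -0.9965697 ]]
```

Request:
{"op": "step_arm", "data": {
  "rows": [
    [1,0,0,0,-0.9],
    [1,0,0,0,-0.9],
    [1,0,0,0,-0.9],
    [1,0,0,0,-0.9],
    [1,0,0,0,-0.9],
    [1,0,0,0,-0.95]
  ]
}}

```text
time: 6.88
tcp_pos: [0.4551, 0.2431, 0.2501]
eef_rot: [-3.001, -0.706, -0.047]
wrist_force: [0.1, -0.1, 0.4]
opening: 0.999
grip_force: 0.0
```

```bash
python3 - <<'E'
from h import *
s=manip.sense();print(s['time'],s['tcp_pos'],s['eef_rot'],s['joint_pos'],cv2.Rodrigues(s['eef_rot'])[0])
E
```

```text
6.875 [0.45509137 0.24313779 0.25006673] [-3.00149926 -0.70573814 -0.04674773] [ 0.4623021   0.20709801 -0.04419965  1.27668547  0.04937939 -3.14010067] [[ 0.89487441  0.44602227  0.01624588]
 [ 0.44426821 -0.89365875  0.06324398]
 [ 0.0427265  -0.04937789 -0.99786586]]
```

Request:
{"op": "step_arm", "data": {
  "rows": [
    [1,0,0,0,-0.18],
    [1,0,0,0,-0.36],
    [1,0,0,0,-0.36]
  ]
}}

```text
time: 7.25
tcp_pos: [0.3897, 0.3208, 0.2501]
eef_rot: [2.934, 1.083, 0.097]
wrist_force: [-1.1, -0.2, 0.5]
opening: 0.998
grip_force: 0.0
```

```bash
python3 - <<'E'
from h import *
s=manip.sense();print(s['time'],s['tcp_pos'],s['eef_rot'],s['joint_pos'],cv2.Rodrigues(s['eef_rot'])[0])
E
```

```text
7.25 [0.3896868  0.32082994 0.25005796] [2.93362054 1.08322843 0.09722256] [ 0.70855375  0.17432843 -0.08469228  1.25793905 -0.03364072 -3.14137832] [[ 0.75834277  0.64883135  0.06272256]
 [ 0.64963058 -0.7601912   0.00945796]
 [ 0.05381776  0.03357411 -0.99798619]]
```

Request:
{"op": "step_arm", "data": {
  "rows": [
    [1,18,106,35,1.49],
    [1,18,106,35,1.49],
    [1,18,106,35,1.49],
    [1,18,106,35,1.49],
    [1,18,106,35,1.49],
    [1,18,106,35,1.49],
    [1,18,106,35,1.49],
    [1,18,106,35,1.49]
  ]
}}

```text
time: 8.25
tcp_pos: [0.4751, 0.2508, 0.2196]
eef_rot: [-2.867, 1.199, -0.084]
wrist_force: [-0.0, -0.7, 0.6]
opening: 0.997
grip_force: 0.0
```

Request:
{"op": "step_arm", "data": {
  "rows": [
    [1,0,0,0,1.49],
    [1,0,0,0,1.49],
    [1,0,0,0,1.49],
    [1,0,0,0,1.49],
    [1,0,0,0,1.49],
    [1,0,0,0,1.49],
    [1,0,0,0,1.49],
    [1,0,0,0,1.49]
  ]
}}

```text
time: 9.25
tcp_pos: [0.4751, 0.2508, 0.2196]
eef_rot: [-1.284, 2.801, -0.027]
wrist_force: [-0.8, -0.6, -0.7]
opening: 1.0
grip_force: 0.0
```

Request:
{"op": "step_arm", "data": {
  "rows": [
    [1,0,0,0,1.06],
    [1,0,0,0,1.06],
    [1,0,0,0,1.06],
    [1,0,0,0,1.06],
    [1,0,0,0,1.06],
    [1,0,0,0,1.06]
  ]
}}

```text
time: 10.0
tcp_pos: [0.4751, 0.2508, 0.2196]
eef_rot: [0.307, 3.065, 0.024]
wrist_force: [0.0, -1.1, -0.7]
opening: 1.0
grip_force: 0.0
```

```bash
python3 - <<'E'
from h import *
c=cap('wrist','w2.png')
s=manip.sense();print(s['time'],s['tcp_pos'],s['eef_rot'],s['joint_pos'],cv2.Rodrigues(s['eef_rot'])[0])
E
```

```text
10.05 [0.4751083  0.25079531 0.21960847] [0.31509312 3.06426093 0.02458564] [ 0.49745228  0.24366838 -0.07475029  1.19294815 -0.02129911  0.70175573] [[-0.97723018  0.20281523  0.06234706]
 [ 0.20378952  0.97896746  0.00961967]
 [-0.05908473  0.02210631 -0.99800817]]
```

View pics/w2.png

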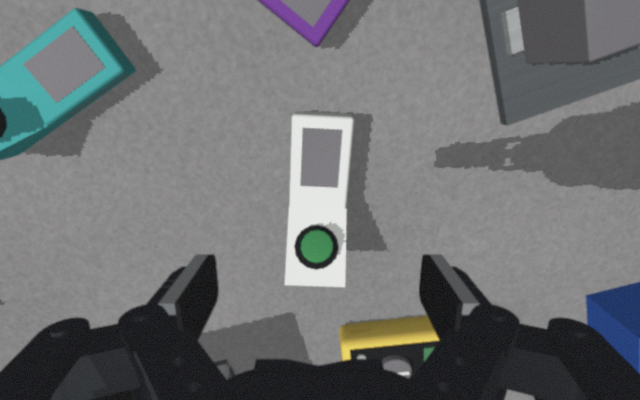

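The close view shows the white station upright in the picture: front edge at about (293,114)–(354,116), button at (317,246). The multimeter is beyond it at (390,345).

```bash
python3 - <<'E'
from h import *
c=cap('wrist')
im=c['image'];h=cv2.cvtColor(im,cv2.COLOR_RGB2HSV)
m=cv2.inRange(h,(0,0,185),(180,40,255));m[:, :270]=0;m[:,375:]=0;m[300:]=0
# left/right edges over grip rows
for r in (125,135,150,165,180,195):
    xs=np.nonzero(m[r])[0];P=onz(c,[(xs.min(),r),(xs.max()+1,r)],.028);print(r,xs.min(),xs.max(),P[:,:2].round(4).tolist())
col=np.nonzero(m[:,320])[0].min();print('front',col,onz(c,[(300,np.nonzero(m[:,302])[0].min()),(345,np.nonzero(m[:,345])[0].min())],.028))
g=cv2.inRange(h,(40,80,20),(85,255,255));g[:,:280]=0;g[:,350:]=0;g[:215]=0;g[280:]=0
ys,xs=np.nonzero(g);B=onz(c,[(xs.mean(),ys.mean())],.0585)[0];print('btn',xs.mean(),ys.mean(),B)
E
```

```text
125 291 351 [[0.4392, 0.2383], [0.4505, 0.292]]
135 291 350 [[0.4479, 0.2363], [0.4592, 0.2896]]
150 291 349 [[0.4614, 0.2331], [0.4726, 0.2863]]
165 291 348 [[0.4752, 0.2299], [0.4865, 0.283]]
180 290 346 [[0.4893, 0.2256], [0.5006, 0.2786]]
195 290 345 [[0.504, 0.2221], [0.5154, 0.275]]
front 116 [[0.4322686  0.24816804 0.028     ]
 [0.44220154 0.28708856 0.028     ]]
btn 316.72747014115095 245.90228013029315 [0.54731386 0.23887535 0.0585    ]
```

Request:
{"op": "step_arm", "data": {
  "rows": [
    [1,13,2,50,0.044],
    [1,13,2,100,0.044],
    [1,13,2,150,0.044],
    [1,13,2,180,0.044],
    [1,13,2,195,0.044],
    [1,13,2,195,0.044]
  ]
}}

```text
time: 10.85
tcp_pos: [0.4749, 0.2569, 0.024]
eef_rot: [0.366, 3.06, 0.025]
wrist_force: [0.3, -0.0, 0.2]
opening: 1.002
grip_force: 0.0
```

Request:
{"op": "step_arm", "data": {
  "rows": [
    [0,0,0,0,0],
    [0,0,0,0,0],
    [0,0,0,0,0],
    [0,0,0,0,0],
    [0,0,0,0,0],
    [0,0,0,0,0]
  ]
}}

```text
time: 11.6
tcp_pos: [0.4761, 0.2574, 0.0259]
eef_rot: [0.368, 3.056, 0.029]
wrist_force: [-2.5, -1.5, 12.8]
opening: 0.644
grip_force: 62.0
```

```bash
python3 - <<'E'
from h import *
s=manip.sense();print(s)
print(cv2.Rodrigues(s['eef_rot'])[0])
E
```

```text
{'time': 11.6, 'joint_pos': array([ 0.50758658,  0.39880637, -0.38362716,  0.72653456, -0.02182152,
        0.74678243]), 'joint_vel': array([ 4.33136671e-05, -1.50779245e-03, -6.14415112e-04, -1.80646859e-03,
        9.64826636e-04,  1.83339404e-03]), 'joint_torque': array([-1.18175307e-01, -7.15920138e+01,  3.85545337e+01, -1.91428699e+00,
       -3.77715693e-02, -1.04366366e-01]), 'tcp_pos': array([0.47612112, 0.2574105 , 0.02588854]), 'eef_rot': array([0.3683482 , 3.056483  , 0.02867303]), 'wrist_force': array([-2.52872979, -1.4697973 , 12.76830934]), 'wrist_torque': array([-0.33843472,  0.50843888, -0.1347383 ]), 'grip_force': 61.97019211964175, 'opening': 0.6437223146739133}
[[-0.96942438  0.23673676  0.06459159]
 [ 0.23790686  0.97122616  0.01095778]
 [-0.06013894  0.02598952 -0.99785162]]
```

Gripped (opening 0.64 ≈ 56 mm). I lift a little, and measure the shelf edge more finely meanwhile.

Request:
{"op": "step_arm", "data": {
  "rows": [
    [0,0,0,-10,0],
    [0,0,0,-20,0],
    [0,0,0,-20,0]
  ]
}}

```text
time: 11.98
tcp_pos: [0.4745, 0.257, 0.0453]
eef_rot: [0.369, 3.057, 0.028]
wrist_force: [-0.0, -0.3, -4.4]
opening: 0.639
grip_force: 64.8
```

```bash
python3 - <<'E'
from h import *
t=cap('top');s=cap('side','side1.png')
def ymask(c,b):
    x0,x1,y0,y1=b;h=cv2.cvtColor(c['image'],cv2.COLOR_RGB2HSV);m=cv2.inRange(h,(16,70,80),(36,255,255));k=np.zeros_like(m);k[y0:y1,x0:x1]=m[y0:y1,x0:x1];return k
m=ymask(t,(270,365,125,155))
pts=[]
for x in range(286,353,3):
    ys=np.nonzero(m[:,x])[0]
    if len(ys):pts.append((x+.0,ys.max()+.5))
P=onz(t,pts,.12);f=np.polyfit(P[:,1],P[:,0],1);print('line x=%.4f*y+%.4f'%tuple(f),np.std(P[:,0]-np.polyval(f,P[:,1])))
ys,xs=np.nonzero(m);E=onz(t,[(xs.min()-.5,147),(xs.max()+.5,143.5)],.124);print(E, E.mean(0))
# side view: predicted edge ends & stop outline
yaw=-np.arctan(f[0]);ux=np.array([np.cos(yaw),np.sin(yaw),0]);uy=np.array([-ux[1],ux[0],0])
mid=np.array([np.polyval(f,E[:,1].mean()),E[:,1].mean(),0]);st=mid+.05*ux;print('yaw',np.degrees(yaw),'mid',mid,'stop',st)
Q=[mid+uy*a+[0,0,.12] for a in(.1,-.1)]+[st+uy*a+[0,0,z] for a in(.05,-.05) for z in(0,.07)]
q=proj(s,Q);print(q.round(1))
z=s['image'][120:260,200:320].copy();z=cv2.resize(z,None,fx=5,fy=4.2857,interpolation=cv2.INTER_CUBIC)
for p in q:cv2.circle(z,(int((p[0]-200)*5),int((p[1]-120)*4.2857)),4,(255,0,255),1)
cv2.imwrite('pics/crop2.png',z[:,:,::-1])
w=manip.sense();print(w['tcp_pos'],w['wrist_force'])
E
```

```text
line x=-0.0596*y+0.6394 0.0008362905164588706
[[ 0.63957704  0.09031289  0.124     ]
 [ 0.64616279 -0.1120394   0.124     ]] [ 0.64286992 -0.01086326  0.124     ]
yaw 3.413097252660723 mid [ 0.64002726 -0.01086326  0.        ] stop [ 0.68993857 -0.00788653  0.        ]
[[265.5 197.4]
 [289.5 157.8]
 [259.3 217.3]
 [256.7 198.3]
 [271.3 196.9]
 [269.3 178.5]]
[0.47392935 0.25670509 0.04424228] [-0.0269003  -0.13067386 -3.58138402]
```

View pics/crop2.png

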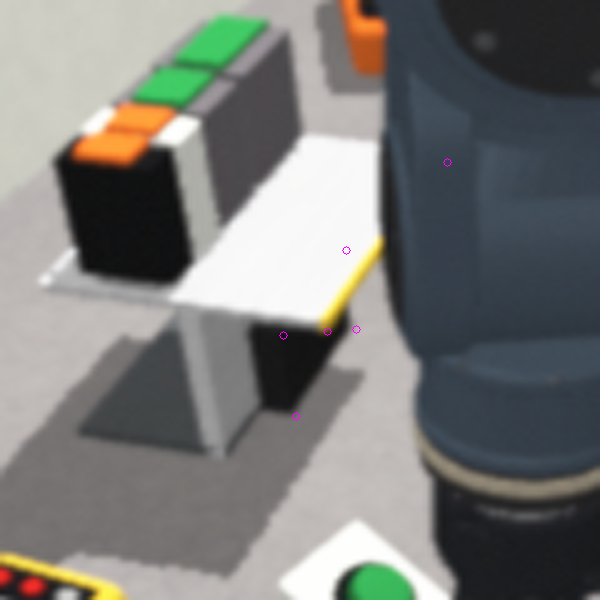

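The prediction matches the black block's near bottom corner (295,413) and the yellow edge's end (327,331) in the crop. Stop at about (0.690, −0.008), yaw 3.4°. I carry the station to 30 mm before it.

Request:
{"op": "step_arm", "data": {
  "rows": [
    [0,-20,-36,0,-0.04],
    [0,-42,-76,1,-0.09],
    [0,-64,-116,1,-0.14],
    [0,-86,-156,1,-0.19],
    [0,-108,-196,2,-0.24],
    [0,-127,-230,2,-0.28],
    [0,-136,-248,2,-0.3],
    [0,-136,-248,2,-0.3]
  ]
}}

```text
time: 13.08
tcp_pos: [0.5471, -0.0178, 0.0436]
eef_rot: [-0.089, 3.078, 0.012]
wrist_force: [-0.4, 1.0, -3.9]
opening: 0.64
grip_force: 65.1
```

```bash
python3 - <<'E'
from h import *
t=cap('top');s=cap('side','side2.png')
w=manip.sense();print(w['time'],w['tcp_pos'],w['joint_pos'],w['wrist_force']);print(cv2.Rodrigues(w['eef_rot'])[0])
z=s['image'][120:270,190:350]; cv2.imwrite('pics/crop3.png',cv2.resize(z,None,fx=4,fy=4,interpolation=cv2.INTER_CUBIC)[:,:,::-1])
E
```

```text
13.175 [ 0.54674792 -0.01630357  0.04369744] [-0.03636625  0.38850981 -0.34570421  0.77548977  0.01209064 -0.09535623] [-0.03448245  0.64493658 -4.75672864]
[[-0.99633424 -0.05951525  0.06144931]
 [-0.0590189   0.99820814  0.00986268]
 [-0.06192618  0.00619985 -0.99806148]]
```

View pics/crop3.png

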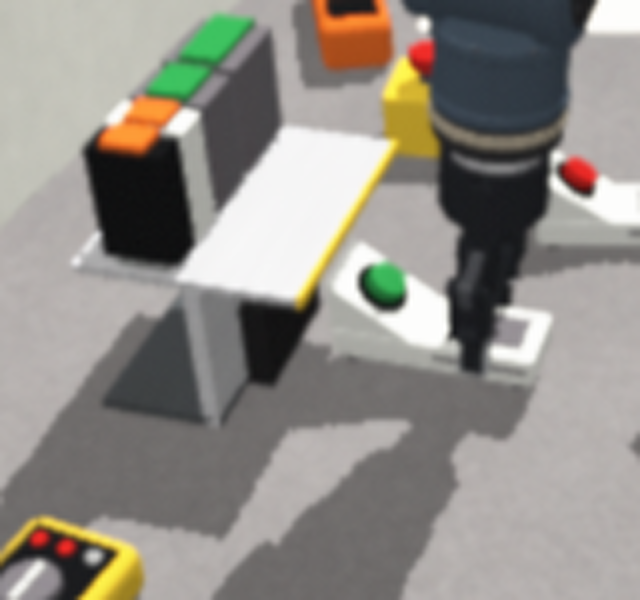

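Request:
{"op": "step_arm", "data": {
  "rows": [
    [0,0.5,0,8,0],
    [0,1,0,15,0],
    [0,1,0,17.5,0],
    [0,-9,0,18.1,0],
    [0,-17,0,18.6,0],
    [0,-22,0,18.9,0],
    [0,-22,0,18.9,0]
  ]
}}

```text
time: 14.05
tcp_pos: [0.5705, -0.015, 0.0264]
eef_rot: [-0.092, 3.078, 0.012]
wrist_force: [-0.7, -0.5, -3.1]
opening: 0.64
grip_force: 65.1
```

Request:
{"op": "step_arm", "data": {
  "rows": [
    [0,-1,0,0.1,0],
    [0,-2,0,0.1,0]
  ]
}}

```text
time: 14.3
tcp_pos: [0.572, -0.0149, 0.0266]
eef_rot: [-0.092, 3.078, 0.012]
wrist_force: [0.2, 0.0, -3.9]
opening: 0.639
grip_force: 65.1
```

Request:
{"op": "step_arm", "data": {
  "rows": [
    [0,-1,0,0.1,0],
    [0,-2,0,0.1,0]
  ]
}}

```text
time: 14.55
tcp_pos: [0.5742, -0.0148, 0.0266]
eef_rot: [-0.092, 3.078, 0.012]
wrist_force: [-0.2, -0.4, -4.4]
opening: 0.638
grip_force: 65.1
```

Request:
{"op": "step_arm", "data": {
  "rows": [
    [0,-1,0,0.1,0],
    [0,-2,0,0.1,0]
  ]
}}

```text
time: 14.8
tcp_pos: [0.5763, -0.0146, 0.0267]
eef_rot: [-0.092, 3.078, 0.012]
wrist_force: [0.5, 0.3, -4.1]
opening: 0.641
grip_force: 65.1
```

Request:
{"op": "step_arm", "data": {
  "rows": [
    [0,-1,0,0.1,0],
    [0,-1.5,0,0.1,0]
  ]
}}

```text
time: 15.05
tcp_pos: [0.5778, -0.0146, 0.0266]
eef_rot: [-0.092, 3.078, 0.012]
wrist_force: [0.2, 0.3, -4.6]
opening: 0.64
grip_force: 65.1
```

Request:
{"op": "step_arm", "data": {
  "rows": [
    [0,-1,0,0.1,0],
    [0,-1.5,0,0.1,0]
  ]
}}

```text
time: 15.3
tcp_pos: [0.5793, -0.0145, 0.0267]
eef_rot: [-0.092, 3.078, 0.012]
wrist_force: [-0.4, -0.3, -3.8]
opening: 0.64
grip_force: 65.1
```

Request:
{"op": "step_arm", "data": {
  "rows": [
    [0,-0.7,0,0.1,0],
    [0,-1.2,0,0.1,0]
  ]
}}

```text
time: 15.55
tcp_pos: [0.5805, -0.0144, 0.0266]
eef_rot: [-0.092, 3.078, 0.012]
wrist_force: [0.2, -0.5, -3.5]
opening: 0.641
grip_force: 65.1
```

Request:
{"op": "step_arm", "data": {
  "rows": [
    [0,-0.7,0,0.1,0],
    [0,-1.2,0,0.1,0]
  ]
}}

```text
time: 15.8
tcp_pos: [0.5817, -0.0143, 0.0266]
eef_rot: [-0.092, 3.078, 0.012]
wrist_force: [-0.2, 0.5, -4.4]
opening: 0.642
grip_force: 65.1
```

Request:
{"op": "step_arm", "data": {
  "rows": [
    [0,-0.7,0,0.1,0],
    [0,-1.2,0,0.1,0]
  ]
}}

```text
time: 16.05
tcp_pos: [0.5829, -0.0143, 0.0266]
eef_rot: [-0.092, 3.078, 0.012]
wrist_force: [0.6, -0.7, -4.3]
opening: 0.642
grip_force: 65.1
```

Request:
{"op": "step_arm", "data": {
  "rows": [
    [0,-0.7,0,0.1,0],
    [0,-1.2,0,0.1,0]
  ]
}}

```text
time: 16.3
tcp_pos: [0.5841, -0.0142, 0.0265]
eef_rot: [-0.092, 3.078, 0.012]
wrist_force: [-0.5, 0.7, -4.0]
opening: 0.643
grip_force: 65.1
```

Request:
{"op": "step_arm", "data": {
  "rows": [
    [0,-0.7,0,0.1,0],
    [0,-1.2,0,0.1,0]
  ]
}}

```text
time: 16.55
tcp_pos: [0.5853, -0.0141, 0.0265]
eef_rot: [-0.092, 3.078, 0.012]
wrist_force: [-0.3, -0.2, -3.3]
opening: 0.641
grip_force: 65.1
```

```bash
python3 - <<'E'
from h import *
s=cap('side');w=manip.sense();print(w['tcp_pos'],w['wrist_force'])
z=s['image'][150:250,220:360]; cv2.imwrite('pics/crop4.png',cv2.resize(z,None,fx=5.5,fy=5.5,interpolation=cv2.INTER_CUBIC)[:,:,::-1])
g=s['image'].copy();h=cv2.cvtColor(g,cv2.COLOR_RGB2HSV);m=cv2.inRange(h,(40,80,20),(85,255,255));m[:,:262]=0;m[:,320:]=0;m[:165]=0;m[230:]=0
ys,xs=np.nonzero(m);p=(xs.mean(),ys.mean());print(p,len(xs),onz(s,[p],.0605))
E
```

```text
[ 0.58532709 -0.01411213  0.02654866] [ 0.78851114  0.4353568  -3.29771745]
(np.float64(273.5243902439024), np.float64(193.5121951219512)) 82 [[ 0.65675222 -0.00381941  0.0605    ]]
```

View pics/crop4.png

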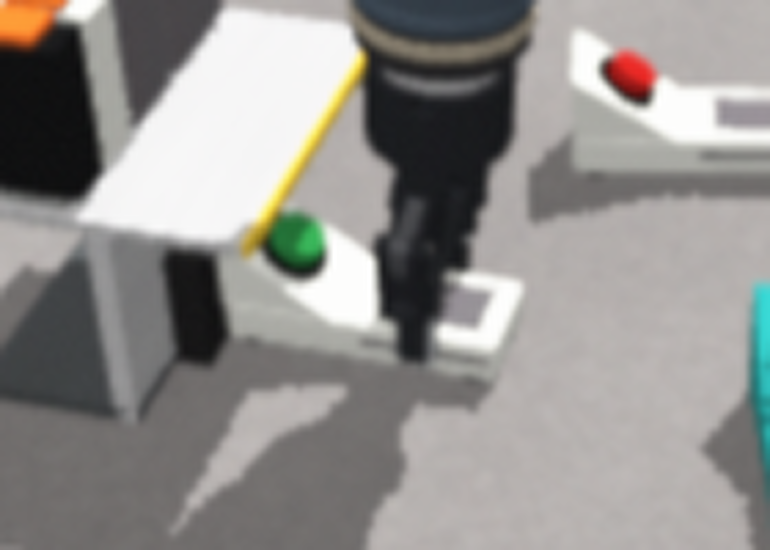

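The station's back at crop (228,330) is almost at the stop's face; the station is not yet in contact. I creep on.

Request:
{"op": "step_arm", "data": {
  "rows": [
    [0,-0.6,0,0,0],
    [0,-1.2,0,0.1,0]
  ]
}}

```text
time: 16.85
tcp_pos: [0.586, -0.0141, 0.0264]
eef_rot: [-0.092, 3.078, 0.012]
wrist_force: [-6.1, -1.0, 1.2]
opening: 0.642
grip_force: 65.7
```

Request:
{"op": "step_arm", "data": {
  "rows": [
    [0,-0.6,0,0,0],
    [0,-1.2,0,0.1,0]
  ]
}}

```text
time: 17.1
tcp_pos: [0.5861, -0.0141, 0.0263]
eef_rot: [-0.092, 3.08, 0.012]
wrist_force: [-15.9, -1.8, 11.3]
opening: 0.642
grip_force: 66.8
```

Contact. I ease off, set it down and let go.

Request:
{"op": "step_arm", "data": {
  "rows": [
    [0,0.8,0,0,0],
    [0,0.8,0,0.3,0]
  ]
}}

```text
time: 17.35
tcp_pos: [0.586, -0.0141, 0.0263]
eef_rot: [-0.092, 3.079, 0.012]
wrist_force: [-11.0, -1.0, 11.1]
opening: 0.637
grip_force: 66.7
```

Request:
{"op": "step_arm", "data": {
  "rows": [
    [0.7,0,0,0,0],
    [0.8,0,0,0,0],
    [1,0,0,0,0],
    [1,0,0,0,0],
    [1,0,0,0,0]
  ]
}}

```text
time: 17.98
tcp_pos: [0.5869, -0.014, 0.0262]
eef_rot: [-0.092, 3.078, 0.012]
wrist_force: [-0.1, 0.2, -1.3]
opening: 1.001
grip_force: 0.0
```

```bash
python3 - <<'E'
from h import *
s=cap('side');w=manip.sense();print(w['tcp_pos'],w['wrist_force'],w['joint_pos']);print(cv2.Rodrigues(w['eef_rot'])[0])
E
```

```text
[ 0.58686315 -0.01397231  0.02611267] [ 0.41393182 -0.2459305   0.62767893] [-0.02966498  0.47765391 -0.25486534  0.77634273  0.01160028 -0.08926641]
[[-0.99625136 -0.0601121   0.06220743]
 [-0.0596187   0.99817352  0.00975921]
 [-0.06268045  0.0060139  -0.99801553]]
```

Released; the station stands at the stop. I rise away and fit the arm's planar geometry, to plan a forward tilt at a joint limit.

Request:
{"op": "step_arm", "data": {
  "rows": [
    [1,0,0,-20,0],
    [1,0,0,-60,0],
    [1,10,0,-110,0],
    [0,40,0,-160,0]
  ]
}}

```text
time: 18.52
tcp_pos: [0.537, -0.0179, 0.1847]
eef_rot: [-0.093, 3.077, 0.012]
wrist_force: [0.1, -0.7, -0.0]
opening: 0.817
grip_force: 0.0
```

```bash
cat > fk.py <<'E'
import numpy as np
from scipy.optimize import least_squares
D=np.array([[.213310,-.03498,1.3235,.49972,.24987],[.24367,-.07475,1.19295,.53722,.21961],[.398806,-.383627,.726535,.54125,.02589],
[.38851,-.345704,.77549,.54699,.0437],[.477654,-.254865,.776343,.58703,.02611],[.174328,-.084692,1.257939,.50475,.25006],[.214659,-.035427,1.285045,.51674,.25013]])
def fk(v,q2,q3,q4):
    h,L1,L2,L3,e=v;a=q2-q3;p=a+q4
    return np.array([L1*np.sin(q2)+L2*np.cos(a)+e*np.sin(a)+L3*np.cos(p),h+L1*np.cos(q2)-L2*np.sin(a)+e*np.cos(a)-L3*np.sin(p)])
S=least_squares(lambda v:np.r_[(fk(v,*D[:,:3].T)-D[:,3:].T).ravel()*1e3,(v-[.35,.4,.4,.25,0])*.5],[.35,.4,.4,.25,0]);v=S.x
E
python3 - <<'E'
from fk import *;from h import *
print(v,S.cost)
w=manip.sense();q=w['joint_pos'];print(w['time'],q,w['tcp_pos'],fk(v,*q[1:4]))
for q2 in(-.5,-.2,0,.2,.4):
    for p in(1.5,1.3,1.05):
        q3=q2-p+2.04
        print(q2,p,round(q3,2),fk(v,q2,q3,2.04).round(3))
E
```

```text
[0.24338351 0.4848408  0.39331278 0.43529709 0.06689024] 0.3037977573681125
18.525 [-0.04008696  0.25527819 -0.1489289   1.10431693  0.01222903 -0.09989878] [ 0.53703683 -0.01790976  0.18470445] [0.53744355 0.18487269]
-0.5 1.5 0.04 [0.101 0.494]
-0.5 1.3 0.24 [0.129 0.564]
-0.5 1.05 0.49 [0.144 0.657]
-0.2 1.5 0.34 [0.237 0.544]
-0.2 1.3 0.54 [0.265 0.614]
-0.2 1.05 0.79 [0.28  0.706]
0 1.5 0.54 [0.334 0.554]
0 1.3 0.74 [0.362 0.623]
0 1.05 0.99 [0.376 0.716]
0.2 1.5 0.74 [0.43  0.544]
0.2 1.3 0.94 [0.458 0.614]
0.2 1.05 1.19 [0.473 0.706]
0.4 1.5 0.94 [0.523 0.515]
0.4 1.3 1.14 [0.551 0.585]
0.4 1.05 1.39 [0.565 0.678]
```

Request:
{"op": "step_arm", "data": {
  "rows": [
    [0,55,9,-565,0],
    [0,55,9,-565,0],
    [0,55,9,-565,0],
    [0,55,9,-565,0],
    [0,55,9,-565,0],
    [0,55,9,-565,0],
    [0,55,9,-565,0],
    [0,55,9,-565,0]
  ]
}}

```text
time: 19.52
tcp_pos: [0.4409, -0.0161, 0.5593]
eef_rot: [-0.09, 3.018, 0.005]
wrist_force: [0.2, 0.1, -0.3]
opening: 0.002
grip_force: 0.0
```

```bash
cat > st.py <<'E'
from h import *
w=manip.sense();q=w['joint_pos'];R=cv2.Rodrigues(w['eef_rot'])[0]
print(w['time'],w['tcp_pos'],q.round(3),'p',q[1]-q[2]+q[3],'f',w['wrist_force'],w['opening']);print(R.round(4))
E
python3 st.py
```

```text
19.525 [ 0.44093569 -0.01606841  0.55931248] [-0.045  0.203  0.79   2.036  0.013 -0.104] p 1.4493662255655204 f [ 0.23233861  0.11236112 -0.31798924] 0.0022602972728567755
[[-0.9908 -0.0595  0.1216]
 [-0.0591  0.9982  0.0072]
 [-0.1218 -0.     -0.9926]]
```

The limit gives forward tilt as planned. On upward.

Request:
{"op": "step_arm", "data": {
  "rows": [
    [0,-20,0,-160,0],
    [0,-20,0,-160,0],
    [0,-20,0,-160,0],
    [0,-20,0,-160,0],
    [0,-20,0,-160,0]
  ]
}}

```text
time: 20.15
tcp_pos: [0.4237, -0.0141, 0.585]
eef_rot: [-0.088, 2.958, -0.001]
wrist_force: [-0.3, 0.4, -0.3]
opening: -0.003
grip_force: 0.0
```

```bash
python3 st.py
```

```text
20.15 [ 0.4237181  -0.01413954  0.58497372] [-0.042  0.148  0.795  2.036  0.013 -0.1  ] p 1.3887533291012113 f [-0.34617882  0.37685973 -0.34962185] -0.003065573926326933
[[-0.9817 -0.0586  0.1814]
 [-0.0587  0.9983  0.0049]
 [-0.1814 -0.0058 -0.9834]]
```

Request:
{"op": "step_arm", "data": {
  "rows": [
    [0,-25,0,-123,0],
    [0,-25,0,-123,0]
  ]
}}

```text
time: 20.4
tcp_pos: [0.4155, -0.0123, 0.6105]
eef_rot: [-0.085, 2.893, -0.007]
wrist_force: [1.1, -0.2, -0.5]
opening: 0.002
grip_force: 0.0
```

Request:
{"op": "step_arm", "data": {
  "rows": [
    [0,-30,0,-123,0],
    [0,-30,0,-123,0]
  ]
}}

```text
time: 20.65
tcp_pos: [0.4081, -0.0103, 0.6336]
eef_rot: [-0.083, 2.833, -0.012]
wrist_force: [-0.3, -0.4, -0.5]
opening: -0.0
grip_force: 0.0
```

Request:
{"op": "step_arm", "data": {
  "rows": [
    [0,-35,0,-120,0],
    [0,-35,0,-120,0]
  ]
}}

```text
time: 20.9
tcp_pos: [0.4014, -0.0081, 0.6564]
eef_rot: [-0.081, 2.774, -0.016]
wrist_force: [-0.0, -0.0, 0.1]
opening: 0.001
grip_force: 0.0
```

```bash
python3 st.py
```

```text
20.9 [ 0.40138559 -0.00806354  0.65641651] [-0.027  0.061  0.893  2.036  0.009 -0.084] p 1.2043238569513222 f [-0.00023991 -0.00873745  0.14808124] 0.0011750245779795655
[[-9.320e-01 -5.440e-02  3.584e-01]
 [-5.850e-02  9.983e-01 -6.000e-04]
 [-3.578e-01 -2.150e-02 -9.336e-01]]
```

Request:
{"op": "step_arm", "data": {
  "rows": [
    [0,-42,0,-117,0],
    [0,-42,0,-117,0]
  ]
}}

```text
time: 21.15
tcp_pos: [0.3962, -0.0056, 0.6793]
eef_rot: [-0.079, 2.714, -0.019]
wrist_force: [-0.7, 0.5, 0.2]
opening: -0.003
grip_force: 0.0
```

Request:
{"op": "step_arm", "data": {
  "rows": [
    [0,-50,0,-114,0],
    [0,-50,0,-114,0]
  ]
}}

```text
time: 21.4
tcp_pos: [0.393, -0.003, 0.7017]
eef_rot: [-0.077, 2.655, -0.022]
wrist_force: [-0.1, 0.4, -0.7]
opening: -0.001
grip_force: 0.0
```

Request:
{"op": "step_arm", "data": {
  "rows": [
    [0,-57,0,-112,0],
    [0,-57,0,-112,0]
  ]
}}

```text
time: 21.65
tcp_pos: [0.39, -0.0003, 0.7243]
eef_rot: [-0.076, 2.596, -0.024]
wrist_force: [0.3, 0.1, 0.1]
opening: -0.003
grip_force: 0.0
```

```bash
python3 st.py; python3 - <<'E'
from h import *
t=cap('top','top2.png')
h=cv2.cvtColor(t['image'],cv2.COLOR_RGB2HSV);m=cv2.inRange(h,(40,80,20),(85,255,255));m[:,:290]=0;m[:,350:]=0;m[:140]=0;m[165:]=0
ys,xs=np.nonzero(m);print(len(xs),xs.mean() if len(xs) else 0)
E
```

```text
21.65 [ 3.89986428e-01 -3.02489405e-04  7.24274790e-01] [ 1.000e-03  2.300e-02  1.033e+00  2.036e+00 -3.000e-03 -5.800e-02] p 1.0260155762944876 f [0.31679306 0.07190847 0.07004092] -0.003292384719098885
[[-0.8538 -0.0492  0.5182]
 [-0.0588  0.9983 -0.002 ]
 [-0.5172 -0.0322 -0.8552]]
22 318.8181818181818
```

Tilt is 31°. Now down to 120 mm behind the button along the tool's axis.

Request:
{"op": "step_arm", "data": {
  "rows": [
    [0,113,-1.5,568,0],
    [0,113,-1.5,568,0],
    [0,113,-1.5,568,0],
    [0,113,-1.5,568,0],
    [0,113,-1.5,568,0],
    [0,113,-1.5,568,0],
    [0,113,-1.5,568,0],
    [0,113,-1.5,568,0]
  ]
}}

```text
time: 22.7
tcp_pos: [0.5358, -0.0072, 0.3237]
eef_rot: [-0.076, 2.599, -0.024]
wrist_force: [1.4, 0.2, 0.4]
opening: -0.001
grip_force: 0.0
```

```bash
python3 st.py
```

```text
22.7 [ 0.53576627 -0.00722987  0.32369455] [-0.017 -0.18  -0.408  0.802  0.007 -0.074] p 1.0291834848140868 f [1.38416815 0.18763502 0.38270729] -0.0006396931200882983
[[-0.8554 -0.0493  0.5155]
 [-0.0587  0.9983 -0.002 ]
 [-0.5146 -0.032  -0.8569]]
```

Request:
{"op": "step_arm", "data": {
  "rows": [
    [0,28,0,140,0],
    [0,28,0,140,0],
    [0,28,0,140,0],
    [0,28,0,140,0],
    [0,28,0,140,0]
  ]
}}

```text
time: 23.32
tcp_pos: [0.5847, -0.0091, 0.1934]
eef_rot: [-0.075, 2.597, -0.024]
wrist_force: [-0.2, 0.4, -0.3]
opening: 0.003
grip_force: 0.0
```

```bash
python3 st.py; python3 - <<'E'
from h import *
c=cap('wrist','w3.png');cap('top','top3.png')
print(proj(c,[.661,-.0096,.060]),proj(c,[.69,-.0079,.02]))
E
```

```text
23.325 [ 0.58467361 -0.00913713  0.19340419] [-0.02  -0.01  -0.598  0.439  0.008 -0.076] p 1.026881599562751 f [-0.20876491  0.39919461 -0.25322706] 0.003084227073963055
[[-0.8543 -0.0491  0.5175]
 [-0.0586  0.9983 -0.002 ]
 [-0.5165 -0.0321 -0.8557]]
[[317.74491926 177.30819546]] [[319.44352339 169.63096308]]
```

View pics/w3.png

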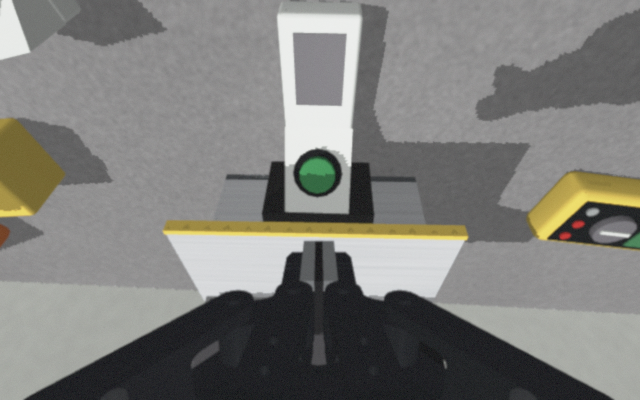

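The wrist view shows the station (285–350) centred on the black stop (263–373, centre 318), square with the shelf's edge. The button is at (317,173).

```bash
python3 - <<'E'
from h import *
c=cap('wrist');h=cv2.cvtColor(c['image'],cv2.COLOR_RGB2HSV)
m=cv2.inRange(h,(40,80,20),(85,255,255));m[:,:285]=0;m[:,350:]=0;m[:140]=0;m[205:]=0
ys,xs=np.nonzero(m);p=(xs.mean(),ys.mean());print(p,onz(c,[p],.0585))
w=cv2.inRange(h,(0,0,170),(180,40,255));L=[];Rr=[]
for r in range(25,110,10):
    xs=np.nonzero(w[r,255:385])[0]+255;L.append((xs.min()-.5,r));Rr.append((xs.max()+.5,r))
a=onz(c,L,.028);b=onz(c,Rr,.028)
for P in(a,b):f=np.polyfit(P[:,0],P[:,1],1);print('yaw',np.degrees(np.arctan(f[0])),'y at .62',np.polyval(f,.62),P[:,0].min())
y=cv2.inRange(h,(16,90,90),(36,255,255));pts=[]
for x in range(175,460,15):
    ys=np.nonzero(y[200:250,x])[0]+200
    if len(ys):pts.append((x,ys.min()-.5))
P=onz(c,pts,.12);f=np.polyfit(P[:,1],P[:,0],1);print('shelf yaw',-np.degrees(np.arctan(f[0])),P[:,0].mean())
xs=np.nonzero(y[225:234].any(0)[120:500])[0]+120;e=onz(c,[(xs.min(),229),(xs.max(),231)],.12);print(e,e.mean(0))
E
```

```text
(np.float64(317.04017857142856), np.float64(173.47053571428572)) [[ 0.65934746 -0.01035937  0.0585    ]]
yaw 2.639164590201282 y at .62 -0.04004058108367757 0.5549333124823503
yaw 2.126770794443449 y at .62 0.014591355656974626 0.5514648926487395
shelf yaw 3.799227070634303 0.6445226787858382
[[ 0.66358022 -0.11790688  0.12      ]
 [ 0.64592385  0.0938932   0.12      ]] [ 0.65475204 -0.01200684  0.12      ]
```

Button at (0.660, −0.010, 0.060). The station seems about 1° off the stop's yaw, and the press itself should square it. I approach to about 14 mm from the button.

Request:
{"op": "step_arm", "data": {
  "rows": [
    [0,8,0,40,0],
    [0,8,0,80,0],
    [0,8,0,105,0],
    [0,8,0,120,0],
    [0,8,0,120,0]
  ]
}}

```text
time: 24.1
tcp_pos: [0.6399, -0.0098, 0.0857]
eef_rot: [-0.076, 2.598, -0.024]
wrist_force: [-0.2, -0.5, 0.0]
opening: -0.003
grip_force: 0.0
```

Request:
{"op": "step_arm", "data": {
  "rows": [
    [0,0,0,4,0],
    [0,0,0,8,0],
    [0,0,0,10,0]
  ]
}}

```text
time: 24.48
tcp_pos: [0.6452, -0.0099, 0.0776]
eef_rot: [-0.075, 2.597, -0.024]
wrist_force: [1.0, -0.2, -1.0]
opening: -0.002
grip_force: 0.0
```

Request:
{"op": "step_arm", "data": {
  "rows": [
    [0,0,0,1.5,0],
    [0,0,0,3,0]
  ]
}}

```text
time: 24.72
tcp_pos: [0.6468, -0.0098, 0.075]
eef_rot: [-0.076, 2.597, -0.024]
wrist_force: [-1.9, -0.4, 4.0]
opening: 0.001
grip_force: 2.4
```

Request:
{"op": "step_arm", "data": {
  "rows": [
    [0,0,0,1,0],
    [0,0,0,2,0]
  ]
}}

```text
time: 24.98
tcp_pos: [0.6479, -0.0098, 0.0733]
eef_rot: [-0.076, 2.597, -0.024]
wrist_force: [-2.9, 0.1, 5.9]
opening: -0.001
grip_force: 3.4
```

Request:
{"op": "step_arm", "data": {
  "rows": [
    [0,0,0,1,0],
    [0,0,0,2,0]
  ]
}}

```text
time: 25.22
tcp_pos: [0.649, -0.0098, 0.0717]
eef_rot: [-0.076, 2.596, -0.024]
wrist_force: [-4.1, 2.0, 7.2]
opening: 0.0
grip_force: 4.4
```

Request:
{"op": "step_arm", "data": {
  "rows": [
    [0,0,0,0.8,0],
    [0,0,0,1.5,0]
  ]
}}

```text
time: 25.48
tcp_pos: [0.6499, -0.0101, 0.0713]
eef_rot: [-0.075, 2.595, -0.025]
wrist_force: [-23.7, -2.3, 32.8]
opening: -0.003
grip_force: 19.9
```

Fully down and solid. I ease to about 20 N and hold for over a second.

Request:
{"op": "step_arm", "data": {
  "rows": [
    [0,0,0,-0.6,0],
    [0,0,0,-0.6,0]
  ]
}}

```text
time: 25.72
tcp_pos: [0.6496, -0.0101, 0.0715]
eef_rot: [-0.075, 2.596, -0.025]
wrist_force: [-9.8, -1.6, 15.2]
opening: 0.001
grip_force: 8.8
```

Request:
{"op": "step_arm", "data": {
  "rows": [
    [0,0,0,0,0],
    [0,0,0,0,0],
    [0,0,0,0,0],
    [0,0,0,0,0],
    [0,0,0,0,0],
    [0,0,0,0,0],
    [0,0,0,0,0]
  ]
}}

```text
time: 26.6
tcp_pos: [0.6497, -0.0101, 0.0715]
eef_rot: [-0.075, 2.596, -0.025]
wrist_force: [-9.1, -1.9, 16.3]
opening: 0.004
grip_force: 9.0
```

Request:
{"op": "step_arm", "data": {
  "rows": [
    [0,0,0,-3,0],
    [0,0,0,-8,0],
    [0,0,0,-30,0],
    [0,0,0,-80,0],
    [0,0,0,-120,0],
    [0,0,0,-120,0]
  ]
}}

```text
time: 27.35
tcp_pos: [0.5875, -0.0096, 0.1763]
eef_rot: [-0.075, 2.593, -0.024]
wrist_force: [-0.1, 0.3, -0.5]
opening: -0.001
grip_force: 0.0
```

```bash
python3 st.py; python3 - <<'E'
from h import *
c=cap('wrist','w4.png');h=cv2.cvtColor(c['image'],cv2.COLOR_RGB2HSV)
m=cv2.inRange(h,(40,80,20),(85,255,255));m[:,:285]=0;m[:,350:]=0;m[:140]=0;m[205:]=0
ys,xs=np.nonzero(m);p=(xs.mean(),ys.mean());print(p,onz(c,[p],.0585))
w=cv2.inRange(h,(0,0,170),(180,40,255));L=[];Rr=[]
for r in range(25,110,10):
    xs=np.nonzero(w[r,255:385])[0]+255;L.append((xs.min()-.5,r));Rr.append((xs.max()+.5,r))
for P in(onz(c,L,.028),onz(c,Rr,.028)):f=np.polyfit(P[:,0],P[:,1],1);print('yaw',np.degrees(np.arctan(f[0])),'y at .62',np.polyval(f,.62))
E
```

```text
27.35 [ 0.58751441 -0.0096188   0.17632838] [-0.021  0.01  -0.627  0.385  0.009 -0.077] p 1.0230129629622027 f [-0.09666239  0.31825515 -0.45543085] -0.0011700567756219658
[[-0.8522 -0.0491  0.5208]
 [-0.0588  0.9983 -0.0021]
 [-0.5198 -0.0324 -0.8536]]
(np.float64(316.2475), np.float64(186.54916666666668)) [[ 0.65948727 -0.01098787  0.0585    ]]
yaw 3.1649131917505353 y at .62 -0.041435445978360665
yaw 3.41993566368861 y at .62 0.013969814987080203
```

View pics/w4.png

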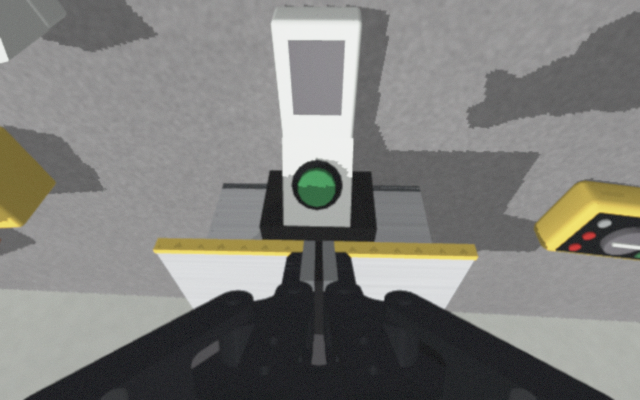

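The station stands square (yaw 3.3° against the stop's 3.4°) and centred on the stop. The button is up again and the gripper is clear.

```bash
python3 -c "
from cell import manip;print(manip.hand_in())"
```

```text
the job is handed in; nothing more can be done
None
```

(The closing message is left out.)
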